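# Bed a seal stone down on its support strips

### The arm

A 6-joint arm with a two-finger parallel gripper is mounted at the origin on the work surface. World frame = base frame: x ahead of the robot, y to its left, z up, the work surface at z = 0. Lengths are in mm, angles in degrees, forces in N, time in s.
With the tool pointing down it reaches from about 375 to 925 mm from the base axis. Payload 5.7 kg.
Tool frame: the origin (TCP) lies at the very end of the fingers, on their centre line; the grasp point (between the pads) lies 19 mm behind it (robot.hold_point_z is the distance from the TCP to the grasp point, in mm); z points along the fingers, y is the direction in which the jaws open and shut (so a half turn about z gives the same grasp; the last joint's range is limited). The gripper opens to 85 mm and grips with 20 to 120 N. Pads are 22 mm wide; open, the fingers measure 114 mm over their backs; the gripper's body (76 mm by 85 mm) begins 54 mm behind the grasp point. The pads swing forward as they close: fully open they stand 13 mm farther back than shut.
Start: joints at [62.561, 20.558, 86.54, -0, 72.909, -6.595], TCP at [213.488, 560.702, 231.267] pointing down, gripper open.
Joint ranges: [-170.27, 170.27], [-57.76, 135], [12.27, 136.19], [-55.21, 235.2], [11.17, 155.16], [-170.74, 170.74]. Speed limits (degrees/s): [136.94, 136.94, 180, 180, 180, 180].

### API

Orientations are given as [roll, pitch, yaw] about the fixed x, y, z axes, in that order (R = Rz(yaw) Ry(pitch) Rx(roll)).
In Python, from bench import robot gives the robot as it stands.
- The arm moves only by the tool send_rows, never from a script. Its argument "targets" is a list of rows, each a list of 4 numbers: the shift along the world's x, y, z in mm, then the turn about the world's z in rad. In form: [[x, y, z, spin], ...]. A call has 1 to 20 rows; each row shifts and turns the commanded pose from where the row before left it; what a row does not reach is not made up. A row lasts 1/8 s, in which the tool goes at most 62.5 mm and 10.7 degrees, less where a joint would pass 70% of its speed; a pose out of reach is approached as far as the arm can. A call is refused whole if a number of a shift passes 62.5 or a number of a turn 0.188, either way. A call with a gripper value outside its range is refused whole. "gripper" is the closure in counts, from 0 (fully open) to 255 (shut), set as the call begins (left out, the last holds). The fingers move at their own pace and stop on an object; "squeeze" is the grip in N (left out, the last holds). Time passes only in rows, so rows that do not move let the fingers close. It gives the time, the measured TCP pose, the force and the opening at its end, in the units of the state.
- robot.get_obs(): the state, without advancing time (a new reading comes with each control period).
- robot.read_camera(name): name is "scene" or "top"; returns the picture (420x560x3 uint8, red, green, blue); there is no depth.
- robot.get_calibration(name): a dict with "camera_matrix" (3x3 intrinsics, pixels), "D" ([k1, k2, p1, p2, k3] as OpenCV has them; the pictures are not rectified), "T" (4x4, takes a point from camera to world coordinates). Camera axes: x right, y down, z forward; pixel columns grow to the right and rows downward; lengths in mm; the calibration is good to about 2 mm. A picture is of the moment at which its call begins. get_calibration takes no time and is no camera call.
- robot.close_job(): hands the job in, once; it reports no verdict.
The state is a dict: "time": time; "q": joint angles; "qvel": joint speeds; "effort": joint torques, N m; "tcp_pos": TCP position; "orientation": TCP orientation; "ft_force": force on the tool from outside, world axes, zero at the start; "torque": the same for the moment, N m; "opening": opening from 0.0 (shut) to 1.0 (fully open).
Only numpy, scipy, OpenCV 4.12 (cv2) and the standard library are available. Lean on these libraries where they do the work, as an engineer would, in place of code of your own. Each camera call takes 0.05 s, during which the arm holds its last target.

### The job

The seal stone in the little vise is still standing clear of the two steel strips that should carry it, and the strips stick out towards you. Push both strips all the way in under the stone to the end stop, then press or tap the stone down with shut fingers until it is bedded so firmly on both strips that neither slides any more. Be gentle, because the stone chips if it is pushed harder than 25 N; let go of everything at the end and leave the abacus, tumbler, sharpener and pencil box alone.

Things in the scene. Friction and masses are not known exactly. Their poses are not given: they have to be found in the camera images.
- vise: Grey and steel seal-carving vise fixed to the table. Origin: under the middle of its channel, at table height; x runs along the channel from the open loading end (-x, towards the robot) to the end stop, z up. Base x -70 to +60 mm, y -85 to +45, top (channel floor) z = 20. A rib 10 wide, 6 high along the middle leaves a 13.5 mm lane for a strip on each side. A screw reaches y = -113, z = 50.
- jaw_mid (a point): Point midway between the two jaws at the height of their tops, 55 mm above the table; axes as the vise. Jaws 70 mm long (x), 20 mm thick, 37 mm apart.
- stop (a point): Middle of the near face of the end stop, a bar across the channel floor, at x = +45 mm in the vise's frame, top 34 mm above the table; this point is on the channel floor, 20 mm above the table.
- stone: Pale stone block 50 (x) x 36 (y) x 39 mm high, on a cork pad glued to its underside and 6 to 11 mm thick (not measured); together 0.17 to 0.28 kg. Gripped by the jaws, it slides only up and down. Origin: on its axis, 45 mm below its top; axes as the vise. The pad starts 2 to 11 mm above the strips; on them it stops within a fraction of a mm (10 or more N per mm).
- stone_top (a point): Centre of the stone's flat top; bedded, it is 75 to 80 mm above the table. Jaw friction holds the stone: 3 to 6 N of push moves it down, plus 0.6 N per 10 mm/s. Once it is down, a steady last push of 10 to 20 N leaves it jammed on the strips by jaw friction when let go; under 8 N may not. It chips above 25 N: on the seat go at 5 mm/s or less.
- strip_a: Steel strip 130 (x) x 10 x 10 mm, 100 g, loose on the channel floor in the lane on the vise's +y side (11.5 mm off the middle), along the vise's x. Origin: centre of its underside. Pulled out 12 to 32 mm towards the robot, slides easily. Home (rear end on the stop) its origin is at x = -20 mm in the vise's frame and its front end sticks out 15 mm in front of the base, over the bare table.
- strip_b: The second strip, the same in every way, in the -y lane (11.5 mm off the middle).
- abacus: Dark wooden abacus with red beads, lying flat, 110 x 280 x 22 mm, loose. Origin: centre of the underside. Leave alone.
- tumbler: Empty stainless steel tumbler, 72 mm across, 110 mm high, loose. Origin: centre of the underside. Leave alone.
- sharpener: Green plastic pencil sharpener, 50 x 34 x 40 mm, loose. Origin: centre of the underside. Leave alone.
- pencil_box: Closed tin pencil box, 77 x 202 x 26 mm, loose. Origin: centre of the underside. Leave alone.

How it is judged (in metres and radians):
On the way, in this order (a step that is already met when the one before it is completed fails the run):
1. both strips are home at the end stop (within 4 mm) while the stone is still clear of them (x of each of strip_a, strip_b in the frame of vise above -0.024 m and z of each of strip_a, strip_b in the frame of vise below 0.023 m and contact force between stone and strip_a below 0.05 N and contact force between stone and strip_b below 0.05 N), for 0.1 s.
2. the stone is bedded on both strips and, with the robot off it, presses on each with more than 1.5 N (x of each of strip_a, strip_b in the frame of vise above -0.024 m and z of each of strip_a, strip_b in the frame of vise below 0.023 m and contact force between stone and strip_a above 1.5 N and contact force between stone and strip_b above 1.5 N and contact force between each of the fingers, the arm and stone below 0.05 N), for 0.3 s.
At the end, for the whole second after the job is handed in: Both strips lie on the channel floor within 4 mm of the end stop; the stone is down on both and stays jammed, pressing on each strip with more than 1.5 N, so that neither slides (x of each of strip_a, strip_b in the frame of vise above -0.024 m and z of each of strip_a, strip_b in the frame of vise below 0.023 m and contact force between stone and strip_a above 1.5 N and contact force between stone and strip_b above 1.5 N); the robot touches nothing.
It fails at once if the stone is pushed harder than 25 N (contact force between any of the fingers, the arm and stone above 25 N).
It fails at once if the abacus is moved by more than 20 mm (distance of abacus from where it was at the start of the episode above 0.02 m).
It fails at once if the tumbler is moved by more than 20 mm (distance of tumbler from where it was at the start of the episode above 0.02 m).
It fails at once if the sharpener is moved by more than 20 mm (distance of sharpener from where it was at the start of the episode above 0.02 m).
It fails at once if the pencil box is moved by more than 20 mm (distance of pencil_box from where it was at the start of the episode above 0.02 m).
It also fails if it takes over 56 s, if anything falls off the work surface, if the arm or the gripper's body presses on something with over 40 N, if the wrist force passes 120 N, or if a joint passes its speed limit or range.

## Working session

There is one attempt and no reset: what is moved stays moved. The work goes in short steps, Python scripts to look and compute and a tool call to move; the robot and the scene stay as the last step left them, time stands still between calls to the robot, and variables do not carry over. Pictures are saved under pics/ and viewed, and the job is handed in when it is done.

Besides the shell and the picture viewer there is one more tool, called after "Emit:" as a command line: name --pt "numbers of a row" for each row, then --argument value for the rest. send_rows: Moves the arm, as the interface text tells. Its arguments: {"type":"object","properties":{"targets":{"type":"array"},"gripper":{"type":"number"},"squeeze":{"type":"number"}},"required":["targets"]}

```bash
mkdir -p pics; ls; python3 - <<'E'
from bench import robot
import cv2,numpy as np
for n in("scene","top"):
    im=robot.read_camera(n); cv2.imwrite(f"pics/{n}0.png",im[:,:,::-1])
    c=robot.get_calibration(n); print(n,np.round(c["camera_matrix"],1).tolist(),c["D"],np.round(c["T"],3).tolist())
o=robot.get_obs(); print(o)
E
```

```text
pics
scene [[383.8, 0.0, 283.0], [0.0, 383.8, 223.3], [0.0, 0.0, 1.0]] [-0.02291079  0.          0.          0.          0.        ] [[0.166, 0.807, -0.566, 1118.706], [0.986, -0.138, 0.093, -133.736], [-0.002, -0.574, -0.819, 767.261], [0.0, 0.0, 0.0, 1.0]]
top [[390.4, 0.0, 278.7], [0.0, 390.4, 210.1], [0.0, 0.0, 1.0]] [-0.07167073  0.          0.          0.          0.        ] [[-0.001, -0.982, 0.191, 462.4], [-1.0, 0.006, 0.026, -52.722], [-0.026, -0.191, -0.981, 954.801], [0.0, 0.0, 0.0, 1.0]]
{'time': 0.1, 'q': array([ 6.25593890e+01,  2.05943604e+01,  8.65914055e+01, -8.89246899e-04,
        7.29098191e+01, -6.59328756e+00]), 'qvel': array([ 0.00462676, -0.05082145, -0.0672153 ,  0.01346514,  0.10080928,
        0.03580027]), 'effort': array([-8.82962449e-04, -5.28651702e+01, -2.79351801e+01, -3.45854542e-04,
        4.88104721e-03, -8.89754489e-06]), 'tcp_pos': array([213.24418952, 560.17821448, 230.54108578]), 'orientation': array([-1.79904950e+02, -1.01312169e-02,  1.59152930e+02]), 'ft_force': array([0.11150964, 0.67999515, 0.32373646]), 'torque': array([ 0.0070393 ,  0.00674211, -0.00280275]), 'opening': 1.0013481214804678}
```

View pics/scene0.png

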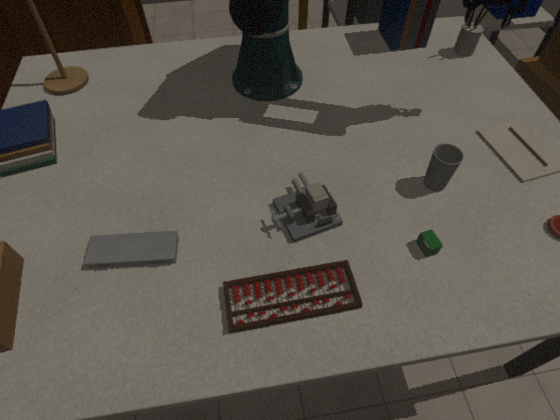

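View pics/top0.png

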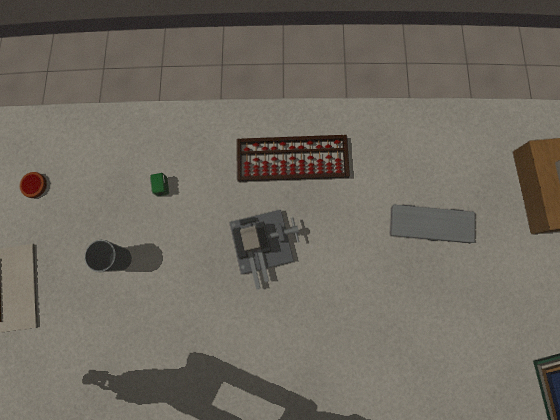

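Both views show the vise clearly: scene around (305,208), top around (263,240). The strips point toward the robot at top (262,285). I'll enlarge both.

```bash
python3 - <<'E'
import cv2,numpy as np
a=cv2.imread("pics/top0.png")[200:300,215:325]; b=cv2.imread("pics/scene0.png")[165:245,260:350]
def up(i,f): return np.clip(cv2.resize(i,None,fx=f,fy=f,interpolation=cv2.INTER_CUBIC).astype(float)*1.5,0,255).astype(np.uint8)
cv2.imwrite("pics/topz.png",up(a,6)); cv2.imwrite("pics/scenez.png",up(b,7))
E
```

```text
(no output)
```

View pics/topz.png

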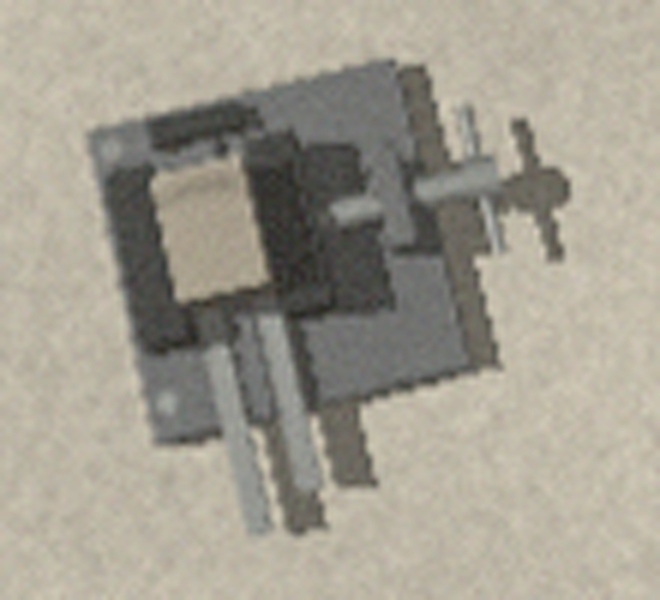

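View pics/scenez.png

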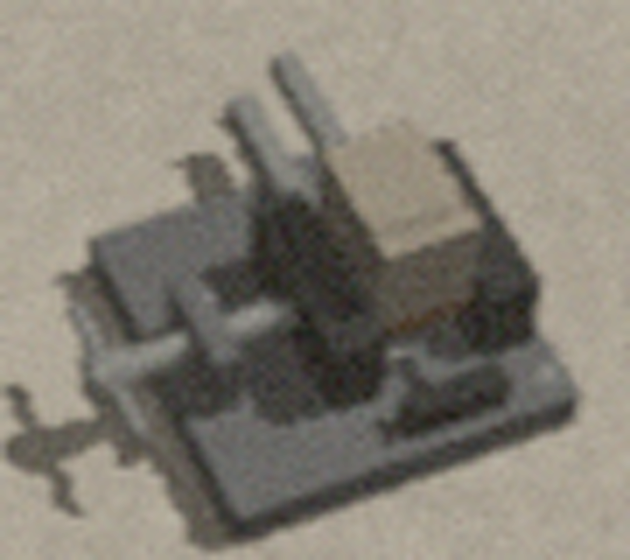

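```bash
cat > h.py <<'E'
from bench import robot
import cv2,numpy as np
from scipy.optimize import least_squares
C={n:robot.get_calibration(n) for n in("scene","top")}
def proj(n,P):
    c=C[n];T=np.linalg.inv(np.array(c["T"]))
    return cv2.projectPoints(np.array(P,float).reshape(-1,3),cv2.Rodrigues(T[:3,:3])[0],T[:3,3],np.array(c["camera_matrix"]),np.array(c["D"]))[0][:,0]
def ray(n,uv,z):
    c=C[n];T=np.array(c["T"]);p=cv2.undistortPoints(np.array([[uv]],float),np.array(c["camera_matrix"]),np.array(c["D"]))[0,0]
    d=T[:3,:3]@[p[0],p[1],1];return T[:3,3]+d*(z-T[2,3])/d[2]
def tz(u,v,n="top"):
    x0,y0,f=(215,200,6) if n=="top" else (260,165,7)
    return np.array([x0+(u+.5)/f-.5,y0+(v+.5)/f-.5])
E
python3 - <<'E'
from h import *
obs=[("top",(-70,45,20),(155,443)),("top",(60,45,20),(88,132)),("top",(60,-85,20),(393,62)),("top",(-70,-85,20),(470,366)),
("scene",(60,45,20),(577,392)),("scene",(60,-85,20),(235,518)),("scene",(-70,-85,20),(92,243))]
def W(p,P):
    c,s=np.cos(p[2]),np.sin(p[2]);return [p[0]+c*P[0]-s*P[1],p[1]+s*P[0]+c*P[1],P[2]]
for cams in(("top",),("scene",),("top","scene")):
    f=lambda p:np.concatenate([proj(n,W(p,P))[0]-tz(*o,n) for n,P,o in obs if n in cams])
    r=least_squares(f,[380,-20,0.2]);print(cams,r.x[:2],np.degrees(r.x[2]),r.fun.round(2))
p=r.x;c,s=np.cos(p[2]),np.sin(p[2])
def L(q):
    d=q[:2]-p[:2];return (c*d[0]+s*d[1],-s*d[0]+c*d[1])
for nm,n,uv in [("a","top",(258,533)),("b","top",(308,490)),("a","scene",(287,55)),("b","scene",(240,98))]:
    q=ray(n,tz(*uv,n),30);print(nm,n,q,L(q))
for uv in [(150,180),(240,155),(272,288),(178,303)]:
    for z in (80,88): 
        print(uv,z,np.round(L(ray("top",tz(*uv),z)),1))
for uv in [(328,150),(405,122),(484,225),(380,255)]:
    for z in (80,88): 
        print(uv,z,np.round(L(ray("scene",tz(*uv,"scene"),z)),1))
E
```

```text
('top',) [569.36972302  35.95758251] 13.395303496759126 [-0.29  0.47 -0.55 -0.14  0.47 -0.89  0.36  0.49]
('scene',) [570.92502551  35.88925016] 13.635138332540794 [ 0.83  0.21  0.    0.34 -0.87 -0.74]
('top', 'scene') [569.89870378  35.99561543] 13.51609902997571 [-0.23  0.27 -0.6  -0.3   0.38 -1.16  0.39  0.18  0.73 -0.1  -0.11 -0.07
 -0.86 -1.13]
a top [456.92549623  20.84342068  30.        ] (np.float64(-113.38568348143257), np.float64(11.671392830517068))
b top [473.46482949   1.44810246  30.        ] (np.float64(-101.83746490844177), np.float64(-11.05230760001513))
a scene [457.91385777  22.05609557  30.        ] (np.float64(-112.14127068010887), np.float64(12.619483383749985))
b scene [475.78996405   1.07180397  30.        ] (np.float64(-99.66467455512635), np.float64(-11.961611358977411))
(150, 180) 80 [23.5 18. ]
(150, 180) 88 [22.1 17.3]
(240, 155) 80 [ 24.7 -17.3]
(240, 155) 88 [ 23.3 -17.7]
(272, 288) 80 [-27.3 -17.7]
(272, 288) 88 [-28.2 -18.1]
(178, 303) 80 [-24.4  17.8]
(178, 303) 88 [-25.3  17.1]
(328, 150) 80 [-26.6 -13.4]
(328, 150) 88 [-20.5 -16.6]
(405, 122) 80 [-27.6  15.8]
(405, 122) 88 [-21.5  12.2]
(484, 225) 80 [22.8 20. ]
(484, 225) 88 [28.3 16.4]
(380, 255) 80 [ 20.7 -16.8]
(380, 255) 88 [ 26.2 -20.1]
```

Emit:
send_rows --pt "13 -34 0 0.0375" --pt "13 -34 0 0.0375" --pt "13 -34 0 0.0375" --pt "13 -34 0 0.0375" --pt "13 -34 0 0.0375" --pt "13 -34 0 0.0375" --pt "13 -34 0 0.0375" --pt "13 -34 0 0.0375" --pt "13 -34 0 0.0375" --pt "13 -34 0 0.0375" --pt "13 -34 0 0.0375" --pt "13 -34 0 0.0375" --pt "13 -34 0 0.0375" --pt "13 -34 0 0.0375" --pt "13 -34 0 0.0375" --pt "13 -34 0 0.0375" --pt "0 0 0 0" --pt "0 0 0 0" --gripper 255 --squeeze 40

```text
time: 2.35
tcp_pos: [420.8, 17.1, 230.9]
orientation: [180.0, -0.1, -166.5]
ft_force: [-0.2, -0.9, 0.3]
opening: -0.001
```

Emit:
send_rows --pt "0 0 -30 0" --pt "0 0 -30 0" --pt "0 0 -30 0" --pt "0 0 -30 0" --pt "0 0 -30 0" --pt "0 0 -25 0" --pt "0 0 -20 0" --pt "0 0 -14 0" --pt "0 0 -7 0" --pt "0 0 0 0" --pt "0 0 0 0"

```text
time: 3.72
tcp_pos: [421.8, 16.9, 15.7]
orientation: [-180.0, 0.0, -166.4]
ft_force: [0.0, 0.3, 0.2]
opening: 0.001
```

```bash
python3 - <<'E'
from bench import robot
import cv2,numpy as np
def up(i,f): return np.clip(cv2.resize(i,None,fx=f,fy=f,interpolation=cv2.INTER_CUBIC).astype(float)*1.5,0,255).astype(np.uint8)
a=robot.read_camera("top")[200:300,215:325,::-1];b=robot.read_camera("scene")[125:245,240:350,::-1]
cv2.imwrite("pics/z1.png",np.hstack([up(a,4),up(b,4)[:400,:360]]))
E
```

```text
(no output)
```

View pics/z1.png

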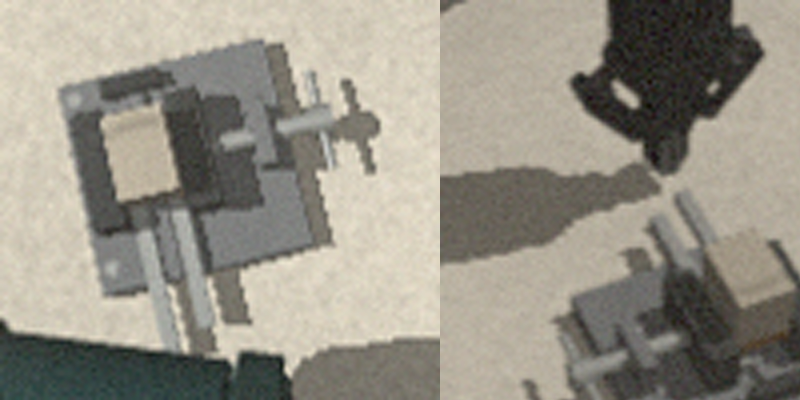

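Emit:
send_rows --pt "0.5 -1.9 0 0" --pt "3.9 0.93 0 0" --pt "3.9 0.93 0 0" --pt "3.9 0.93 0 0" --pt "3.9 0.93 0 0" --pt "3.9 0.93 0 0" --pt "3.9 0.93 0 0" --pt "2.9 0.7 0 0" --pt "2.9 0.7 0 0" --pt "2.9 0.7 0 0" --pt "2.9 0.7 0 0" --pt "2.9 0.7 0 0" --pt "2.9 0.7 0 0" --pt "0 0 0 0"

```text
time: 5.58
tcp_pos: [463.4, 24.6, 15.3]
orientation: [-180.0, 0.0, -166.5]
ft_force: [0.4, -0.3, -0.4]
opening: 0.004
```

```bash
cat > pic.py <<'E'
from bench import robot
import cv2,numpy as np,sys
def up(i,f): return np.clip(cv2.resize(i,None,fx=f,fy=f,interpolation=cv2.INTER_CUBIC).astype(float)*1.5,0,255).astype(np.uint8)
a=robot.read_camera("top")[200:300,225:325,::-1];b=robot.read_camera("scene")[145:245,250:350,::-1]
cv2.imwrite(sys.argv[1],np.hstack([up(a,4),up(b,4)]))
p=robot.get_obs()["tcp_pos"]-[569.9,36,0];c,s=np.cos(np.radians(13.5)),np.sin(np.radians(13.5))
print("local",c*p[0]+s*p[1],-s*p[0]+c*p[1],p[2])
E
python3 pic.py pics/z2.png
```

```text
local -106.64886089833034 13.857224726102949 15.300121951793567
```

View pics/z2.png

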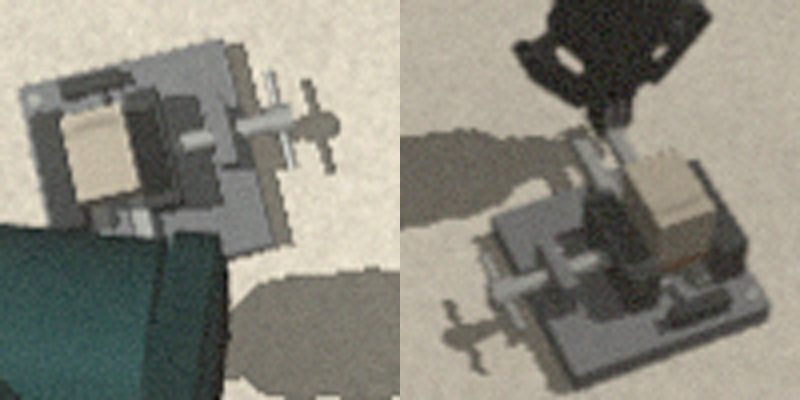

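Emit:
send_rows --pt "1.95 0.47 0 0" --pt "1.95 0.47 0 0" --pt "1.95 0.47 0 0" --pt "0.97 0.23 0 0" --pt "0.97 0.23 0 0" --pt "0.97 0.23 0 0" --pt "0 0 0 0"

```text
time: 6.55
tcp_pos: [471.8, 26.7, 15.3]
orientation: [-180.0, 0.0, -166.5]
ft_force: [0.6, -0.1, 0.4]
opening: 0.003
```

Emit:
send_rows --pt "0.97 0.23 0 0" --pt "0.97 0.23 0 0" --pt "0 0 0 0"

```text
time: 6.92
tcp_pos: [473.7, 27.1, 15.3]
orientation: [-180.0, 0.0, -166.5]
ft_force: [-0.0, 0.3, -1.0]
opening: 0.005
```

Emit:
send_rows --pt "0.97 0.23 0 0" --pt "0 0 0 0"

```text
time: 7.18
tcp_pos: [474.4, 27.4, 15.2]
orientation: [-180.0, -0.0, -166.5]
ft_force: [-1.3, -0.5, 1.0]
opening: 0.002
```

Emit:
send_rows --pt "0.97 0.23 0 0" --pt "0 0 0 0"

```text
time: 7.42
tcp_pos: [474.4, 27.5, 15.1]
orientation: [180.0, -0.1, -166.5]
ft_force: [-3.7, -2.1, 2.3]
opening: -0.001
```

Emit:
send_rows --pt "0.97 0.23 0 0" --pt "0 0 0 0"

```text
time: 7.68
tcp_pos: [474.3, 27.7, 15.0]
orientation: [180.0, -0.2, -166.4]
ft_force: [-6.3, -3.3, 4.1]
opening: -0.002
```

Emit:
send_rows --pt "-2.9 -0.7 0 0" --pt "-6.8 -1.6 0 0" --pt "-9.7 -2.3 0 0" --pt "-9.7 -2.3 0 0" --pt "1.6 -6.8 0 0" --pt "1.6 -6.8 0 0" --pt "1.6 -6.8 0 0" --pt "1.6 -6.8 0 0" --pt "0 0 0 0" --pt "2.9 0.7 0 0" --pt "2.9 0.7 0 0" --pt "2.9 0.7 0 0" --pt "2.9 0.7 0 0" --pt "1.95 0.47 0 0" --pt "1.95 0.47 0 0" --pt "1.95 0.47 0 0" --pt "1.95 0.47 0 0" --pt "0 0 0 0"

```text
time: 9.93
tcp_pos: [473.5, -1.6, 15.3]
orientation: [-180.0, 0.0, -166.5]
ft_force: [-0.2, 0.5, -0.4]
opening: -0.001
```

```bash
python3 pic.py pics/z3.png
```

```text
local -102.73599154804091 -13.991110369936195 15.288101947425629
```

View pics/z3.png

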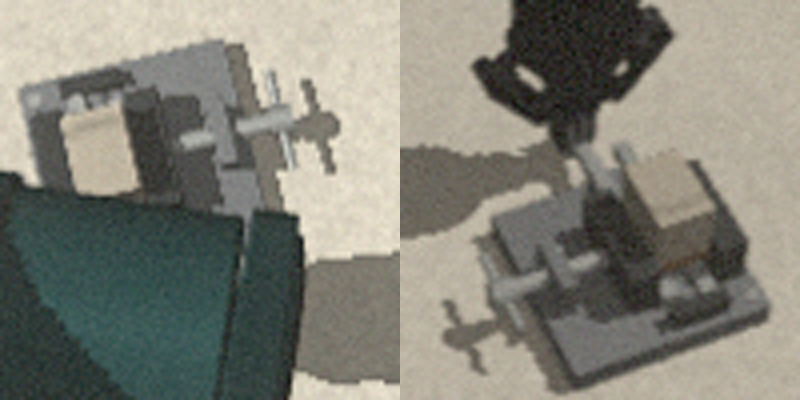

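Emit:
send_rows --pt "1.95 0.47 0 0" --pt "1.95 0.47 0 0" --pt "0.97 0.23 0 0" --pt "0.97 0.23 0 0" --pt "0.97 0.23 0 0" --pt "0 0 0 0"

```text
time: 10.78
tcp_pos: [480.1, 0.1, 15.3]
orientation: [-180.0, 0.0, -166.5]
ft_force: [0.7, 0.0, -0.1]
opening: -0.001
```

Emit:
send_rows --pt "0.97 0.23 0 0" --pt "0.97 0.23 0 0" --pt "0 0 0 0"

```text
time: 11.15
tcp_pos: [480.9, 0.4, 15.2]
orientation: [180.0, -0.1, -166.5]
ft_force: [-3.7, -2.7, 2.3]
opening: 0.002
```

Emit:
send_rows --pt "0.97 0.23 0 0" --pt "0 0 0 0"

```text
time: 11.4
tcp_pos: [480.9, 0.6, 15.1]
orientation: [180.0, -0.2, -166.4]
ft_force: [-5.7, -3.3, 3.8]
opening: -0.002
```

Emit:
send_rows --pt "0.97 0.23 0 0" --pt "0 0 0 0"

```text
time: 11.65
tcp_pos: [480.9, 0.8, 15.0]
orientation: [179.9, -0.3, -166.4]
ft_force: [-7.4, -5.2, 6.1]
opening: 0.0
```

Emit:
send_rows --pt "-2.9 -0.7 0 0" --pt "-5.8 -1.4 0 0" --pt "-9.7 -2.3 0 0" --pt "-9.7 -2.3 0 0" --pt "-9.7 -2.3 10 0" --pt "-9.7 -2.3 40 0" --pt "-9.7 -2.3 40 0" --pt "0 0 40 0" --pt "0 0 0 0"

```text
time: 12.78
tcp_pos: [428.5, -13.2, 148.4]
orientation: [-179.8, 0.4, -166.5]
ft_force: [0.2, -0.1, 0.0]
opening: -0.0
```

```bash
python3 pic.py pics/z4.png
```

```text
local -150.8947737677348 -13.888384103278689 145.77688146901494
```

View pics/z4.png

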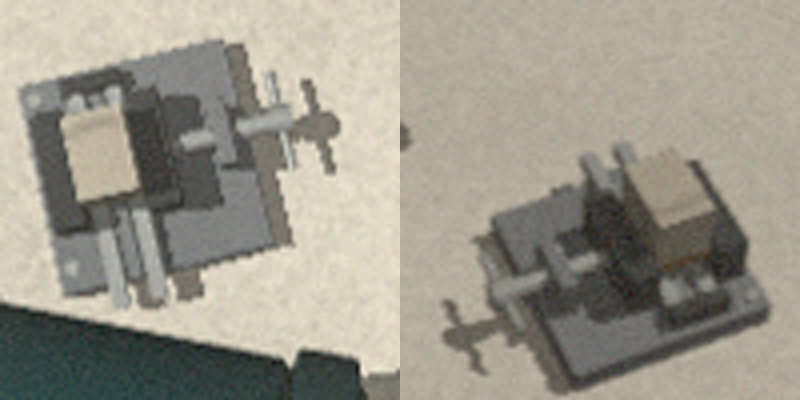

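Emit:
send_rows --pt "17.5 6.1 0 0" --pt "17.5 6.1 0 0" --pt "17.5 6.1 0 0" --pt "17.5 6.1 0 0" --pt "17.5 6.1 0 0" --pt "17.5 6.1 0 0" --pt "17.5 6.1 0 0" --pt "17.5 6.1 0 0" --pt "0 0 -20 0" --pt "0 0 -15 0" --pt "0 0 -8 0" --pt "0 0 0 0" --pt "0 0 0 0"

```text
time: 14.5
tcp_pos: [566.9, 36.1, 102.7]
orientation: [-180.0, 0.0, -166.5]
ft_force: [-0.1, 0.4, -0.6]
opening: -0.001
```

```bash
python3 pic.py pics/z5.png
```

```text
local -2.757981637556124 0.749195961943605 102.88838411746018
```

View pics/z5.png

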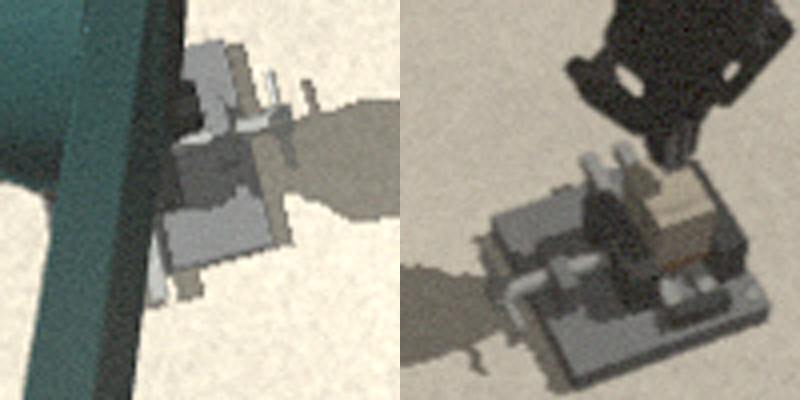

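Emit:
send_rows --pt "1 0 -2 0" --pt "1 0 -2 0" --pt "0 0 -2 0" --pt "0 0 -1 0" --pt "0 0 -1 0" --pt "0 0 -1 0" --pt "0 0 -0.6 0" --pt "0 0 -0.6 0" --pt "0 0 -0.6 0" --pt "0 0 -0.6 0" --pt "0 0 0 0"

```text
time: 15.98
tcp_pos: [568.5, 36.2, 90.8]
orientation: [-180.0, -0.0, -166.5]
ft_force: [-0.3, -0.5, -0.6]
opening: 0.002
```

Emit:
send_rows --pt "0 0 -0.6 0" --pt "0 0 -0.6 0" --pt "0 0 -0.6 0" --pt "0 0 -0.6 0" --pt "0 0 -0.6 0"

```text
time: 16.6
tcp_pos: [568.6, 36.2, 87.8]
orientation: [-180.0, -0.0, -166.5]
ft_force: [0.7, -0.3, -0.7]
opening: 0.002
```

Emit:
send_rows --pt "0 0 -0.6 0" --pt "0 0 -0.6 0" --pt "0 0 -0.6 0" --pt "0 0 -0.6 0" --pt "0 0 -0.6 0"

```text
time: 17.23
tcp_pos: [568.6, 36.2, 84.8]
orientation: [-180.0, -0.0, -166.5]
ft_force: [-0.3, -0.6, 0.7]
opening: -0.001
```

Emit:
send_rows --pt "0 0 -0.6 0" --pt "0 0 -0.6 0" --pt "0 0 -0.6 0"

```text
time: 17.6
tcp_pos: [568.6, 36.2, 83.4]
orientation: [-180.0, 0.0, -166.5]
ft_force: [-2.4, -0.1, 5.1]
opening: 0.001
```

Emit:
send_rows --pt "0 0 -0.6 0" --pt "0 0 -0.6 0" --pt "0 0 -0.6 0"

```text
time: 17.98
tcp_pos: [568.6, 36.2, 81.3]
orientation: [-180.0, 0.0, -166.5]
ft_force: [-2.2, -0.5, 4.5]
opening: 0.004
```

Emit:
send_rows --pt "0 0 -0.5 0" --pt "0 0 -0.5 0"

```text
time: 18.23
tcp_pos: [568.6, 36.2, 80.2]
orientation: [-180.0, 0.0, -166.5]
ft_force: [-2.3, 0.3, 5.3]
opening: 0.001
```

Emit:
send_rows --pt "0 0 -0.4 0" --pt "0 0 -0.4 0"

```text
time: 18.48
tcp_pos: [568.6, 36.2, 79.4]
orientation: [-180.0, 0.0, -166.5]
ft_force: [-1.1, -0.3, 4.9]
opening: -0.0
```

Emit:
send_rows --pt "0 0 -0.4 0" --pt "0 0 -0.4 0"

```text
time: 18.73
tcp_pos: [568.6, 36.2, 78.7]
orientation: [-180.0, 0.0, -166.5]
ft_force: [-0.9, 0.2, 3.7]
opening: 0.0
```

Emit:
send_rows --pt "0 0 -0.4 0" --pt "0 0 -0.4 0"

```text
time: 18.98
tcp_pos: [568.6, 36.2, 77.8]
orientation: [-180.0, -0.0, -166.5]
ft_force: [-1.2, 0.5, 4.5]
opening: -0.005
```

Emit:
send_rows --pt "0 0 -0.4 0"

```text
time: 19.1
tcp_pos: [568.6, 36.2, 77.4]
orientation: [-180.0, -0.0, -166.5]
ft_force: [-1.1, 0.5, 4.7]
opening: -0.001
```

Emit:
send_rows --pt "0 0 -0.4 0"

```text
time: 19.23
tcp_pos: [568.6, 36.2, 77.0]
orientation: [-180.0, -0.0, -166.5]
ft_force: [-1.0, 0.0, 5.1]
opening: -0.004
```

Emit:
send_rows --pt "0 0 -0.3 0"

```text
time: 19.35
tcp_pos: [568.6, 36.2, 76.7]
orientation: [-180.0, 0.0, -166.5]
ft_force: [-1.1, -0.9, 4.5]
opening: 0.003
```

Emit:
send_rows --pt "0 0 -0.3 0"

```text
time: 19.48
tcp_pos: [568.6, 36.1, 76.4]
orientation: [-180.0, 0.0, -166.5]
ft_force: [-1.1, 0.1, 4.5]
opening: -0.001
```

Emit:
send_rows --pt "0 0 -0.3 0"

```text
time: 19.6
tcp_pos: [568.6, 36.2, 76.3]
orientation: [-180.0, 0.0, -166.5]
ft_force: [-2.0, -0.2, 7.7]
opening: 0.004
```

Emit:
send_rows --pt "0 0 -0.3 0"

```text
time: 19.73
tcp_pos: [568.6, 36.2, 76.3]
orientation: [-180.0, 0.0, -166.5]
ft_force: [-2.4, 0.7, 10.0]
opening: 0.001
```

Emit:
send_rows --pt "0 0 -0.3 0"

```text
time: 19.85
tcp_pos: [568.7, 36.2, 76.2]
orientation: [-180.0, 0.0, -166.5]
ft_force: [-2.9, 1.0, 12.3]
opening: -0.001
```

Emit:
send_rows --pt "0 0 -0.3 0"

```text
time: 19.98
tcp_pos: [568.6, 36.2, 76.2]
orientation: [-180.0, 0.0, -166.5]
ft_force: [-4.5, 0.3, 15.6]
opening: -0.004
```

Emit:
send_rows --pt "0 0 -0.1 0" --pt "0 0 0 0" --pt "0 0 0 0" --pt "0 0 0 0"

```text
time: 20.48
tcp_pos: [568.6, 36.2, 76.2]
orientation: [-180.0, 0.0, -166.5]
ft_force: [-4.1, 1.1, 14.6]
opening: 0.002
```

Emit:
send_rows --pt "0 0 0.4 0" --pt "0 0 0.5 0" --pt "0 0 0.6 0" --pt "0 0 1 0" --pt "0 0 2 0" --pt "0 0 5 0" --pt "0 0 10 0" --pt "0 0 20 0" --pt "0 0 30 0" --pt "0 0 30 0" --pt "-30 -40 20 0" --pt "-40 -50 10 0" --pt "-40 -50 0 0" --pt "-40 -50 0 0" --pt "0 0 0 0" --pt "0 0 0 0"

```text
time: 22.48
tcp_pos: [422.4, -149.7, 205.0]
orientation: [-180.0, 0.1, -166.5]
ft_force: [0.9, 0.7, -0.4]
opening: 0.001
```

```bash
python3 pic.py pics/z6.png
```

```text
local -186.1223789604432 -145.45825301544812 204.63823485651318
```

View pics/z6.png

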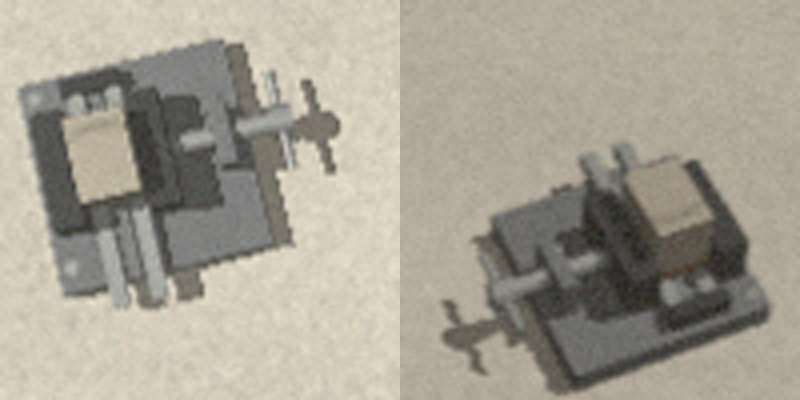

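The picture shows both strips home, with their front ends level near (120,303) and (155,300). The stone is down, with no cork gap visible, and the arm is clear. I'll hand it in.

```bash
python3 -c "
from bench import robot
print(robot.get_obs()['ft_force']);print(robot.close_job())"
```

```text
[ 0.41657637 -0.24682977  0.05144216]
the job is handed in; nothing more can be done
None
```

I pushed both strips in under the stone to the end stop, pressed the stone down onto them, and handed the job in at about 22.5 s of the 56 s allowed.

- **Strips:** I pushed strip_a, then strip_b, each with shut fingers. Both came to a hard stop with the tool at about x = -95 mm in the vise's frame, within 0.1 mm of each other. The pictures afterwards show both home and level.
- **Stone:** I touched its top at about 84 mm and moved it down against about 5 N of friction. It seated at 76.2 mm, inside the 75 to 80 mm expected. I held about 15 N for half a second; the highest I read was about 16 N, well under the 25 N limit.
- **Last checks:** After I backed off, the wrist force was near zero and the arm was clear of everything. In the last picture the stone is down and the strips have not moved. I never moved near the abacus, tumbler, sharpener or pencil box, but I took no final picture to confirm that.
- **Not tested:** I did not tug the strips to check that they are jammed. I am relying on the last push having been within the 10 to 20 N that should leave the stone jammed.

None of the checks failed or disagreed.

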